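Unpack the small top-hat kiln

TASK

The firing is over and the hood is off: unpack the kiln from the top down, dropping and tipping nothing. First stand each cup upright in the middle of the saucer of its own glaze, then lay the kiln shelf flat on the two bearers of the wooden shelf rack, between the end lips and square to them, and last stand the two bricks upright in the prop box, one in each of the two large bays.

Things in the scene. Friction and masses are not known exactly. Their poses are not given: they have to be found in the camera images.
- cup_turquoise: Small straight-sided handleless cup with turquoise glaze, round, 58 mm across the rim, 55 mm across at 14 mm height, foot 42 mm across, 52 mm tall, wall 4 mm, about 110 g. At the start it stands upright on the kiln shelf beside the other cup, centres about 72 mm apart along the shelf's y. Origin: centre of its underside; z up through the mouth.
- cup_ochre: Small straight-sided handleless cup with ochre (warm orange-yellow) glaze, round, 58 mm across the rim, 55 mm across at 14 mm height, foot 42 mm across, 52 mm tall, wall 4 mm, about 110 g. At the start it stands upright on the kiln shelf beside the other cup, centres about 72 mm apart along the shelf's y. Origin: centre of its underside; z up through the mouth.
- kiln_shelf: Flat tan kiln shelf with a pale wash on top, 64 mm (x) by 140 mm (y) by 12 mm thick (z), about 230 g. At the start it lies across the tops of the two bricks, 110 mm above the bench, and carries the cups; between the bricks its middle is open underneath. Origin: centre of its underside; y along its length, z up.
- brick_pale: Pale cream insulating firebrick cut as a prop, 66 mm (x) by 34 mm (y) by 60 mm tall (z), about 90 g. At the start it stands on the kiln base under one end of the shelf, about 16 mm of its 34 mm thickness showing beyond the shelf's end. The two bricks are interchangeable. Origin: centre of its underside; z up.
- brick_brown: Brown scorched insulating firebrick cut as a prop, 66 mm (x) by 34 mm (y) by 60 mm tall (z), about 90 g. At the start it stands on the kiln base under one end of the shelf, about 16 mm of its 34 mm thickness showing beyond the shelf's end. The two bricks are interchangeable. Origin: centre of its underside; z up.
- saucer_turquoise: Loose round saucer in the same turquoise glaze, 110 mm across, rim 15 mm high; in the middle a flat round well 72 mm across whose floor is 6 mm above the bench; the cup stands in the middle of the well. Origin: centre of its underside, on the bench; z up.
- saucer_ochre: Loose round saucer in the same ochre (warm orange-yellow) glaze, 110 mm across, rim 15 mm high; in the middle a flat round well 72 mm across whose floor is 6 mm above the bench; the cup stands in the middle of the well. Origin: centre of its underside, on the bench; z up.
- shelf_rack: Fixed low wooden rack, 90 mm (x) by 182 mm (y). Two bearers, 90 (x) by 40 mm (y), centred at y = -65 and +65 mm, tops 28 mm above the bench; outside them end lips 8 mm higher, inner faces 170 mm apart: the shelf lies between them, its length along y. Between the bearers (90 mm gap) only a strip 18 mm wide, 10 mm high, along y at x = 0. Origin: centre, at bench height; z up.
- prop_box: Fixed open plywood box, 104 mm (x) by 172 mm (y), walls 6 mm thick, 26 mm high, floor 6 mm above the bench. Two large empty bays centred at y = -53 and +53 mm (x = 0), each 92 mm (x) by 55 mm (y) inside, one brick each, the brick's 34 mm thickness along y; the narrow bay between holds four fixed tube props up to 28 mm high. Origin: centre, at bench height; z up.
- kiln_base: Fixed base of the kiln on which the stack stands: steel pan and grey brick hearth, 130 mm (x) by 210 mm (y), flat top 50 mm above the bench; the bricks stand at about y = -69 and +69 mm. Origin: centre on the bench; z up.
Mind the look-alikes: they are no part of the job. Leave any pink look-alike of the brick_pale alone.

How it is judged:
By the outcome, as a careful person would: the job done as asked, in the order asked, and still so for the second after the job is handed in, with the robot touching nothing.
It also fails if it takes over 131 s, if anything falls off the work surface, if the arm or the gripper's body presses on something with over 40 N, if the wrist force passes 120 N, or if a joint passes its speed limit or range.

ROBOT

A 6-joint arm with a two-finger parallel gripper is mounted at the origin on the work surface. World frame = base frame: x ahead of the robot, y to its left, z up, the work surface at z = 0. Lengths are in m, angles in rad, forces in N, time in s.
With the tool pointing down it reaches from about 0.35 to 0.975 m from the base axis. Payload 4.9 kg.
Tool frame: the origin (TCP) lies on the centre line of the jaws, within the pads' length; the fingertips stand ahead of it and the grasp point (between the pads) is the TCP (manip.tip_extent is the z of the fingertips in the tool frame, in m); z points along the fingers, y is the line along which they close (so a half turn about z gives the same grasp; the last joint's range is limited). The gripper opens to 85 mm and grips with 20 to 120 N. Pads are 22 mm wide; open, the fingers measure 114 mm over their backs; the gripper's body (76 mm by 85 mm) begins 54 mm behind the grasp point. The pads swing forward as they close: fully open they stand 13 mm farther back than shut.
Start: joints at [-1.432, 0.053, 1.613, -0, 1.476, -0.119], TCP at [0.159, -0.604, 0.25] pointing down, gripper open.
Joint ranges: [-3.01, 3.01], [-1.01, 2.22], [0.06, 2.58], [-1.02, 4.17], [0.09, 2.62], [-3.14, 3.14]. Speed limits (rad/s): [2.57, 2.57, 3.14, 3.14, 3.14, 3.14].

INTERFACE

Orientations are given as a unit quaternion [w, x, y, z].
In Python, from plant import manip gives the robot as it stands. The module is installed in compiled form; this text tells all that it offers.
- The arm moves only by the shell command python3 -m crank 'ROWS'. ROWS is a JSON list of rows, 1 to 5 of them, each of 7 numbers: the opening from 0.0 (shut) to 1.0 (fully open), then dx, dy, dz in m, then a rotation vector rx, ry, rz in rad; each row shifts and turns the commanded pose from where the row before left it, along the tool's axes as they then stand; what a row does not reach is not made up. A row lasts 1/8 s, in which the tool goes at most 0.0625 m and 0.188 rad, less where a joint would pass 70% of its speed; a pose out of reach is approached as far as the arm can. The fingers move at their own pace and stop on an object; the grip force is fixed at half the most. Time passes only in rows, so rows that do not move let the fingers close. It prints the time, the measured TCP pose, the force, the opening and the grip force at its end.
- manip.state(): the state, without advancing time (a new reading comes with each control period).
- manip.grab_frame(name): name is "scene" or "top" or "wrist"; returns (picture, depth): 420x560x3 uint8, red, green, blue; 420x560 float32, m along the optical axis (not along the pixel's ray), 0 where there is no reading.
- manip.camera_params(name): a dict with "intrinsics" (3x3 intrinsics, pixels), "xyz" and "orientation" of the camera in the world. Camera axes: x right, y down, z forward; pixel columns grow to the right and rows downward; lengths in m; the calibration is good to about 2 mm. A picture is of the moment at which its call begins: read the wrist's pose just before it. camera_params takes no time and is no camera call; for the wrist camera it gives the pose at the moment of the call.
- manip.job_done(): hands the job in; it is judged then, once.
Trained networks look in the newest picture that a camera, given by its name, has taken for a name from the list of things; names that differ only in an ending like _2 or _b are one class to them, and where a whole thing is asked for, a point or a joint stands for the part that bears it (a point fixed in the world has none). Each returns a list of dicts, best first, with "conf" (0 to 1); they miss things now and then, are a little off and sometimes report something else, mostly with a low value. They report only what shows in the picture. A call takes as long as a camera call. They do not tell look-alikes from the thing itself.
- manip.look_for(camera, query): "extent" ([left, top, right, bottom] in pixels, round what is visible of it).
- manip.outline_of(camera, query): "region" (420x560 bool, what is visible of it) and "extent" ([left, top, right, bottom] in pixels, round what is visible of it).
- manip.mark_of(camera, query): "centre" ([row, column] in pixels: a listed point, or the origin of a listed thing).
The state is a dict: "time": time; "joint_pos": joint angles; "joint_vel": joint speeds; "joint_efforts": joint torques, N m; "tool_pos": TCP position; "tool_rot": TCP orientation; "contact_force": force on the tool from outside, world axes, zero at the start; "ft_torque": the same for the moment, N m; "gripper_width": opening from 0.0 (shut) to 1.0 (fully open); "grasp_force": force on a finger pad.
Only numpy, scipy, OpenCV 4.12 (cv2) and the standard library are available. Lean on these libraries where they do the work, as an engineer would, in place of code of your own. Each camera call takes 0.05 s, during which the arm holds its last target. There are 200 camera calls.

## Working session

There is one attempt and no reset: what is moved stays moved. The work goes in short steps, Python scripts to look and compute and a shell command to move; the robot and the scene stay as the last step left them, time stands still between calls to the robot, and variables do not carry over. Pictures are saved under pics/ and viewed, at most 14 in all, crops included, and the job is handed in when it is done.

```bash
ls; mkdir -p pics
cat > h.py <<'E'
from plant import manip
import numpy as np, cv2
from scipy.spatial.transform import Rotation as R
def rot(q): return R.from_quat([q[1],q[2],q[3],q[0]]).as_matrix()
def grab(n,save=None):
    p=manip.camera_params(n); im,d=manip.grab_frame(n)
    if save: cv2.imwrite(save,im[:,:,::-1])
    return im,d,p
def cloud(d,p):
    K=np.array(p["intrinsics"]); v,u=np.mgrid[:d.shape[0],:d.shape[1]]
    c=np.stack([(u-K[0,2])/K[0,0]*d,(v-K[1,2])/K[1,1]*d,d],-1)
    w=c@rot(p["orientation"]).T+np.array(p["xyz"]); w[d==0]=np.nan
    return w
E
python3 - <<'E'
from h import *
s=manip.state(); print(s["tool_pos"],s["tool_rot"],s["time"],manip.tip_extent)
ims=[]
for n in ["scene","top"]:
    im,d,p=grab(n,f"pics/{n}0.png"); print(n,p["xyz"],rot(p["orientation"]).round(3).tolist(),np.array(p["intrinsics"]).tolist())
    np.savez(f"{n}0.npz",im=im,w=cloud(d,p))
E
```

```text
pics
[ 0.15927589 -0.60374911  0.24905724] [-1.03890976e-03  9.91703425e-01  1.28542741e-01 -1.71492884e-05] 0.0 0.019
scene [1.01430951 0.26996519 0.95317497] [[-0.528, 0.711, -0.464], [0.849, 0.448, -0.279], [0.009, -0.541, -0.841]] [[505.71221977968366, 0.0, 273.3025255686154], [0.0, 505.71221977968366, 210.73698630024188], [0.0, 0.0, 1.0]]
top [ 0.51339777 -0.00902652  0.94679076] [[-0.026, -0.999, 0.046], [-0.999, 0.027, 0.024], [-0.025, -0.045, -0.999]] [[388.33569991775937, 0.0, 282.09467761180485], [0.0, 388.33569991775937, 210.2007579102351], [0.0, 0.0, 1.0]]
```

View pics/top0.png

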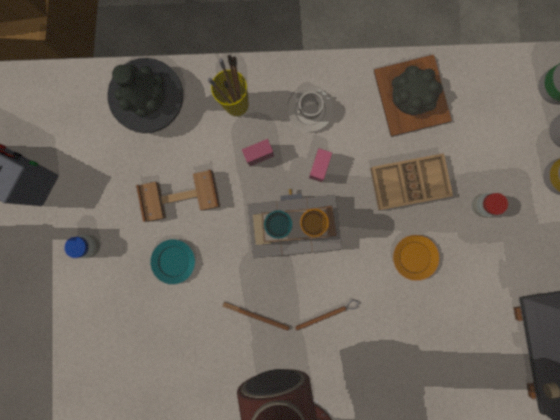

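View pics/scene0.png

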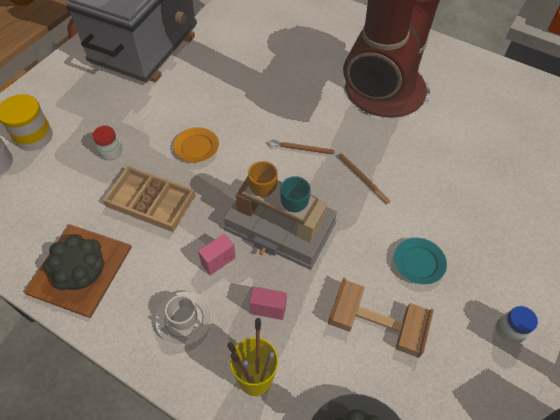

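```bash
cat > m.py <<'E'
from h import *
def rect(P):
    (c,wh,a)=cv2.minAreaRect((P[:,:2]*1000).astype(np.float32)); return np.round(c,1),np.round(wh,1),round(a,1)
def hulls(w,im,hsv=None):pass
for n in ["top","scene"]:
    z=np.load(n+"0.npz"); w=z["w"]; im=z["im"]; hsv=cv2.cvtColor(im,cv2.COLOR_RGB2HSV).astype(int)
    H,S,V=hsv[...,0],hsv[...,1],hsv[...,2]; X,Y,Z=w[...,0],w[...,1],w[...,2]
    tq=(H>80)&(H<100)&(S>110); oc=(H>10)&(H<28)&(S>170)
    stack=(abs(X-.47)<.12)&(abs(Y+.04)<.14)
    for nm,m in (("tq",tq),("oc",oc)):
        for part,mm in (("saucer",m&(Z<.03)&~stack),("cup rim",m&stack&(Z>.165)&(Z<.185))):
            mm=cv2.morphologyEx(mm.astype(np.uint8),cv2.MORPH_OPEN,np.ones((2,2)))
            k,l,st,_=cv2.connectedComponentsWithStats(mm)
            if k<2: print(n,nm,part,"none"); continue
            P=w[l==1+st[1:,4].argmax()]; c,r=cv2.minEnclosingCircle((P[:,:2]*1000).astype(np.float32))
            print(n,nm,part,len(P),np.round(c,1),round(r,1),"medz",np.nanmedian(P[:,2]).round(4))
    def comp(mask,nm,k0=1,minn=60):
        k,l,st,_=cv2.connectedComponentsWithStats(cv2.morphologyEx(mask.astype(np.uint8),cv2.MORPH_OPEN,np.ones((2,2))))
        for i in range(1,k):
            if st[i,4]>minn:
                P=w[l==i]; print(n,nm,st[i].tolist(),*rect(P),"z",np.nanpercentile(P[:,2],[5,50,95]).round(4))
    reg=(X>.3)&(X<.68)&(Y>-.42)&(Y<.36)
    print("bench z",np.nanmedian(Z[(X>.3)&(X<.36)&(abs(Y)<.2)]))
    comp(reg&(Z>.044)&(Z<.056),"base/pink 50")
    comp(reg&stack&(Z>.1)&(Z<.118),"bricktops")
    comp(reg&stack&(Z>.118)&(Z<.13),"shelf")
    comp(reg&stack&(Z>.1)&(Z<.13),"shelf+bricks")
    comp(reg&(Z>.02)&(Z<.042)&~stack,"rack/box")
    comp(reg&(Z>.005)&(Z<.042)&~stack&~tq&~oc,"rack/box low")
E
python3 m.py
```

```text
top tq saucer 1402 [437.1 277.9] 52.4 medz 0.0095
top tq cup rim none
top oc saucer 1503 [ 433.9 -303.4] 52.3 medz 0.009
top oc cup rim 39 [525.8 -78.4] 16.6 medz 0.1732
bench z 0.0005240082058471374
top base/pink 50 [249, 196, 94, 63, 2391] [514.2 -20.1] [128.8 210.2] 5.5 z [0.0018 0.0503 0.0547]
top bricktops [328, 207, 10, 31, 193] [523.2 -98.6] [68.6 21.6] 6.4 z [0.0492 0.1102 0.1125]
top bricktops [254, 215, 12, 31, 258] [508.8  61.4] [22.  67.3] 89.7 z [0.1078 0.1105 0.1225]
top shelf [264, 210, 51, 34, 535] [nan nan] [0. 0.] 0.0 z [0.0511 0.1225 0.172 ]
top shelf [305, 215, 19, 19, 230] [524.1 -56.5] [33.4 31.9] 44.7 z [0.1262 0.1284 0.1317]
top shelf [271, 217, 19, 19, 232] [517.6  16. ] [38.2 37.9] 88.3 z [0.1264 0.1287 0.1328]
top shelf+bricks [321, 207, 17, 32, 280] [521.7 -88.1] [69.3 42.8] 6.4 z [0.0495 0.1105 0.1238]
top shelf+bricks [254, 210, 61, 36, 858] [494.7  12.3] [ 69.2 126.4] 21.7 z [0.0515 0.1217 0.1728]
top shelf+bricks [305, 215, 19, 19, 230] [524.1 -56.5] [33.4 31.9] 44.7 z [0.1262 0.1284 0.1317]
top shelf+bricks [271, 217, 19, 19, 232] [517.6  16. ] [38.2 
[... 1725 characters left out ...]
ene rack/box [330, 279, 36, 50, 1057] [600.  197.4] [106.1  45.8] 10.6 z [0.0129 0.029  0.0361]
scene rack/box [399, 304, 36, 52, 1202] [575.  333.2] [107.7  53.1] 10.8 z [0.0171 0.0291 0.0375]
scene rack/box low [282, 143, 23, 8, 99] [ 309.1 -102. ] [ 9.8 54.5] 21.6 z [0.0011 0.0093 0.0153]
scene rack/box low [104, 167, 92, 65, 3256] [ 614.8 -292.8] [117.3 163.9] 12.7 z [0.0043 0.0143 0.0289]
scene rack/box low [359, 174, 32, 29, 188] [314.1 118.5] [96.7 17.6] 72.3 z [0.0035 0.0087 0.0136]
scene rack/box low [215, 251, 22, 20, 182] [648.9 -59.4] [13.2 60.1] 83.3 z [-0.0009  0.0163  0.0335]
scene rack/box low [329, 279, 106, 79, 2901] [586.7 267.2] [106.1 187.2] 10.8 z [0.0044 0.0284 0.0362]
```

```bash
cat >> h.py <<'E'
def plan(xyz,yaw_y=None,verbose=True):
    """tool-frame shift to xyz (orientation as now), then rotvec to point down with tool y at world angle yaw_y deg"""
    s=manip.state(); T=rot(s["tool_rot"]); 
    d=T.T@(np.array(xyz)-s["tool_pos"])
    print("t",round(s["time"],2),"pos",np.round(s["tool_pos"],4),"yaw_y",np.degrees(np.arctan2(T[1,1],T[0,1])).round(2),"w",round(s["gripper_width"],3),"F",np.round(s["contact_force"],1),"grip",round(s["grasp_force"],1))
    print("tool shift",d.round(4),"rows",int(np.ceil(np.linalg.norm(d)/.0620)),end=" ")
    if yaw_y is not None:
        best=None
        for a in (yaw_y,yaw_y+180):
            a=np.radians(a); y=np.array([np.cos(a),np.sin(a),0]); z=np.array([0,0,-1.]); G=np.stack([np.cross(y,z),y,z],1)
            r=R.from_matrix(T.T@G).as_rotvec()
            if best is None or np.linalg.norm(r)<np.linalg.norm(best): best=r
        print("rotvec",best.round(4),"rows",int(np.ceil(np.linalg.norm(best)/.185)))
    else: print()
E
python3 - <<'E'
from h import *
plan([.515,-.02,.33],5.2)
E
```

```text
t 0.1 pos [ 0.1593 -0.6038  0.2492] yaw_y -75.23 w 0.998 F [-0.8 -0.7 -0.4] grip 0.0
tool shift [ 0.4928 -0.474  -0.0798] rows 12 rotvec [-1.4000e-03 -1.5000e-03 -1.4038e+00] rows 8
```

Candidates in the top picture. Cups: turquoise (278,224), ochre (315,222), and a white cup at (311,103) that is not mine. Bricks: pale (258,228) and brown (333,222) under the shelf, with pink look-alikes at (258,152) and (320,165) to leave alone. I'll check these choices in the wrist view.

```bash
python3 -m crank '[[1,0.041,-0.0395,-0.00665,0,0,0],[1,0.041,-0.0395,-0.00665,0,0,0],[1,0.041,-0.0395,-0.00665,0,0,0],[1,0.041,-0.0395,-0.00665,0,0,0],[1,0.041,-0.0395,-0.00665,0,0,0]]'
python3 -m crank '[[1,0.041,-0.0395,-0.00665,0,0,0],[1,0.041,-0.0395,-0.00665,0,0,0],[1,0.041,-0.0395,-0.00665,0,0,0],[1,0.041,-0.0395,-0.00665,0,0,0],[1,0.041,-0.0395,-0.00665,0,0,0]]'
python3 -m crank '[[1,0.041,-0.0395,-0.00665,0,0,0],[1,0.041,-0.0395,-0.00665,0,0,0],[1,0,0,0,0,0,-0.1755],[1,0,0,0,0,0,-0.1755],[1,0,0,0,0,0,-0.1755]]'
python3 -m crank '[[1,0,0,0,0,0,-0.1755],[1,0,0,0,0,0,-0.1755],[1,0,0,0,0,0,-0.1755],[1,0,0,0,0,0,-0.1755],[1,0,0,0,0,0,-0.1755]]'
python3 - <<'E'
from h import *
plan([.515,-.02,.33],5.2)
im,d,p=grab("wrist","pics/w1.png"); print(p["xyz"],rot(p["orientation"]).round(3).tolist()); np.savez("w1.npz",im=im,w=cloud(d,p))
E
```

```text
time: 0.72
tool_pos: [0.3077, -0.3592, 0.2833]
tool_rot: [-0.0, 0.992, 0.128, 0.0]
contact_force: [-0.0, -0.8, 0.2]
gripper_width: 1.002
grasp_force: 0.0
time: 1.35
tool_pos: [0.4555, -0.116, 0.3167]
tool_rot: [0.0, 0.992, 0.129, -0.0]
contact_force: [0.4, -1.4, -0.7]
gripper_width: 1.003
grasp_force: 0.0
time: 1.98
tool_pos: [0.5141, -0.0202, 0.3294]
tool_rot: [-0.0, 0.923, 0.385, -0.001]
contact_force: [0.3, -0.2, -0.6]
gripper_width: 1.002
grasp_force: 0.0
time: 2.6
tool_pos: [0.514, -0.0205, 0.3294]
tool_rot: [-0.0, 0.672, 0.74, -0.0]
contact_force: [-0.6, 0.1, -0.1]
gripper_width: 0.999
grasp_force: 0.0
t 2.6 pos [ 0.514  -0.0205  0.3294] yaw_y 5.55 w 0.999 F [-0.6  0.1 -0.1] grip 0.0
tool shift [ 0.0004  0.0011 -0.0006] rows 1 rotvec [-0.001  -0.0003  0.006 ] rows 1
[0.506269   0.05257603 0.45260224] [[0.995, 0.094, 0.026], [0.097, -0.952, -0.29], [-0.002, 0.291, -0.957]]
```

View pics/w1.png

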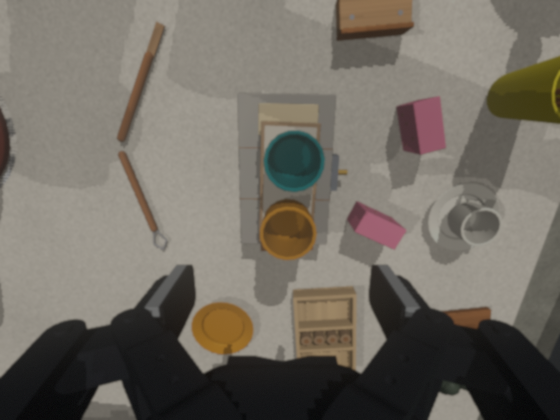

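The wrist view shows the turquoise cup at (294,160), the ochre cup at (289,230) and the pale brick at (289,113). The pink blocks are separate, at (422,125) and (377,226). Next I'll refine the positions.

```bash
cat > m2.py <<'E'
from h import *
import sys
from scipy.optimize import least_squares
for f in sys.argv[1:]:
    z=np.load(f); w=z["w"]; im=z["im"]; hsv=cv2.cvtColor(im,cv2.COLOR_RGB2HSV).astype(int)
    H,S,V=hsv[...,0],hsv[...,1],hsv[...,2]; X,Y,Z=w[...,0],w[...,1],w[...,2]
    stack=(abs(X-.515)<.08)&(abs(Y+.02)<.09)
    for nm,m in (("tq",(H>78)&(H<102)&(S>90)),("oc",(H>8)&(H<28)&(S>160))):
        P=w[m&stack&(Z>.166)&(Z<.182)]*1000
        if len(P)<15: print(f,nm,len(P)); continue
        c0=np.median(P[:,:2],0)
        r=least_squares(lambda q:np.hypot(P[:,0]-q[0],P[:,1]-q[1])-28,c0,loss="soft_l1")
        print(f,nm,"rim",len(P),r.x.round(1),"rms",np.sqrt(np.mean(r.fun**2)).round(1),"topz",np.percentile(P[:,2],90).round(1))
        Q=w[m&stack&(Z>.122)&(Z<.1325)]*1000
        if len(Q)>30: print("   inner floor mean",Q.mean(0).round(1),len(Q))
    B=stack&(Z>.105)&(Z<.116); 
    for nm,yy in (("pale",Y>.04),("brown",Y<-.08)):
        P=w[B&yy]
        if len(P)>20:
            c,wh,a=cv2.minAreaRect((P[:,:2]*1000).astype(np.float32)); print(f,nm,len(P),np.round(c,1),np.round(wh,1),round(a,1))
E
python3 m2.py w1.npz top0.npz scene0.npz
```

```text
w1.npz tq rim 670 [519.2  20.1] rms 2.3 topz 174.1
   inner floor mean [521.4  17.1 127.8] 1087
w1.npz oc rim 679 [521.4 -51.9] rms 2.1 topz 174.0
   inner floor mean [526.3 -55.9 127.9] 496
w1.npz pale 934 [511.1  57.8] [65.6 29.4] 5.8
w1.npz brown 37 [525.3 -96.5] [65.8 11.4] 0.4
top0.npz tq rim 45 [519.8  20.7] rms 1.9 topz 176.2
   inner floor mean [520.3  15.8 128.5] 114
top0.npz oc rim 139 [521.8 -53.5] rms 2.2 topz 175.6
   inner floor mean [523.  -54.4 128.4] 192
top0.npz pale 226 [512.4  55.5] [65.1 28.1] 0.8
top0.npz brown 195 [526. -93.] [66.  15.5] 7.2
scene0.npz tq rim 208 [519.9  20.5] rms 2.0 topz 175.9
scene0.npz oc rim 217 [522.1 -51.9] rms 2.1 topz 176.0
   inner floor mean [509.6 -61.8 129.7] 58
scene0.npz pale 251 [511.6  56.1] [27.6 70.4] 89.4
scene0.npz brown 109 [532.2 -94.1] [53.6 15.7] 15.8
```

Run:
```python
from h import *
plan([.5195,.0203,.24],5.5); plan([.5195,.0203,.156])
```

```text
t 2.65 pos [ 0.514  -0.0205  0.3295] yaw_y 5.74 w 0.998 F [-0.4 -0.1  0.7] grip 0.0
tool shift [0.04   0.0097 0.0895] rows 2 rotvec [-0.001  -0.0003  0.0042] rows 1
t 2.65 pos [ 0.514  -0.0205  0.3295] yaw_y 5.74 w 0.998 F [-0.4 -0.1  0.7] grip 0.0
tool shift [0.04   0.0098 0.1735] rows 3
```

```bash
python3 -m crank '[[1,0.04,0.0097,0.03,0,0,0],[1,0,0,0.05,0,0,0],[1,0,0,0.05,0,0,0],[1,0,0,0.0435,0,0,0],[1,0,0,0,0,0,0]]'
python3 -m crank '[[0,0,0,0,0,0,0],[0,0,0,0,0,0,0],[0,0,0,0,0,0,0],[0,0,0,0,0,0,0],[0,0,0,0,0,0,0]]'
python3 - <<'E'
from h import *
print(manip.tip_extent); plan([.5195,.0203,.156])
E
```

```text
time: 3.28
tool_pos: [0.517, 0.0205, 0.152]
tool_rot: [-0.004, 0.675, 0.738, -0.003]
contact_force: [0.6, -0.1, 0.3]
gripper_width: 0.999
grasp_force: 0.0
time: 3.9
tool_pos: [0.5222, 0.0199, 0.16]
tool_rot: [0.002, 0.674, 0.738, 0.002]
contact_force: [-2.1, 0.0, 7.1]
gripper_width: 0.664
grasp_force: 64.3
0.019
t 3.9 pos [0.5222 0.0199 0.16  ] yaw_y 5.2 w 0.664 F [-2.1  0.   7.1] grip 64.3
tool shift [ 0.0006 -0.0026  0.004 ] rows 1
```

```bash
python3 -m crank '[[0,0,0,0,0,0,0],[0,0,0,0,0,0,0]]'
python3 -m crank '[[0,0,0,-0.01,0,0,0],[0,0,0,-0.02,0,0,0],[0,0,0,-0.04,0,0,0],[0,0,0,-0.04,0,0,0],[0,0,0,0,0,0,0]]'
python3 - <<'E'
from h import *
plan([.438,.281,.27])
for n in ["top","wrist"]:
    im,d,p=grab(n,f"pics/{n}2.png"); np.savez(f"{n}2.npz",im=im,w=cloud(d,p))
E
```

```text
time: 4.15
tool_pos: [0.5222, 0.0199, 0.16]
tool_rot: [0.002, 0.674, 0.738, 0.002]
contact_force: [-1.5, 0.3, 7.6]
gripper_width: 0.66
grasp_force: 64.3
time: 4.78
tool_pos: [0.5224, 0.02, 0.2725]
tool_rot: [0.004, 0.674, 0.739, 0.003]
contact_force: [0.8, 0.4, -1.2]
gripper_width: 0.663
grasp_force: 64.1
t 4.78 pos [0.5224 0.02   0.2725] yaw_y 5.22 w 0.663 F [ 0.8  0.4 -1.2] grip 64.1
tool shift [ 0.2676 -0.0604  0.0014] rows 5
```

View pics/wrist2.png

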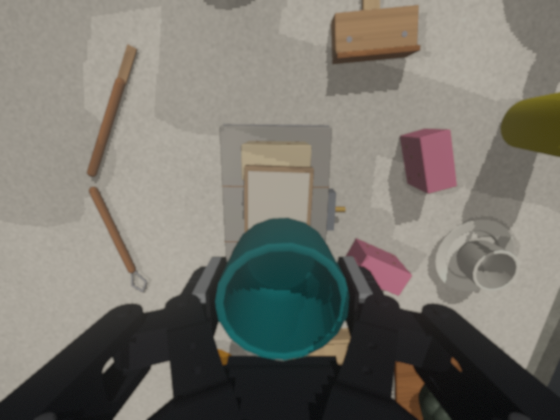

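```bash
python3 -m crank '[[0,0.047,-0.017,0,0,0,0],[0,0.047,-0.017,0,0,0,0],[0,0.047,-0.017,0,0,0,0],[0,0.046,-0.017,0,0,0,0],[0,0,0,0,0,0,0]]'
cat > m3.py <<'E'
from h import *
import sys
from scipy.optimize import least_squares
def saucer(w,im,nm):
    hsv=cv2.cvtColor(im,cv2.COLOR_RGB2HSV).astype(int); H,S=hsv[...,0],hsv[...,1]; X,Y,Z=w[...,0],w[...,1],w[...,2]
    c0=np.array([.438,.281] if nm=="tq" else [.434,-.300]); m=(H>78)&(H<102)&(S>90) if nm=="tq" else (H>8)&(H<28)&(S>150)
    m=m&(np.hypot(X-c0[0],Y-c0[1])<.08)&(Z<.025)
    k,l,st,_=cv2.connectedComponentsWithStats(m.astype(np.uint8)); m=l==1+st[1:,4].argmax()
    cs,_=cv2.findContours(m.astype(np.uint8),cv2.RETR_EXTERNAL,cv2.CHAIN_APPROX_NONE); c=max(cs,key=len)[:,0]
    P=w[c[:,1],c[:,0],:2]*1000; P=P[~np.isnan(P).any(1)]
    r=least_squares(lambda q:np.hypot(P[:,0]-q[0],P[:,1]-q[1])-q[2],[*np.median(P,0),54],loss="soft_l1")
    W=w[m&(Z<.0085)]*1000; wc=cv2.minEnclosingCircle(W[:,:2].astype(np.float32)) if len(W)>10 else None
    print(nm,"outer fit",r.x.round(1),"rms",np.sqrt(np.mean(r.fun**2)).round(1),"n",len(P),"z95",np.percentile(Z[m],[5,95]).round(4),"floor",W.mean(0).round(1) if len(W) else 0,len(W))
if __name__=="__main__":
  for a in sys.argv[1:]:
    f,nm=a.split(":"); z=np.load(f); print(f,end=" "); saucer(z["w"],z["im"],nm)
E
python3 - <<'E'
from h import *
plan([.438,.281,.27])
im,d,p=grab("wrist","pics/w3.png"); np.savez("w3.npz",im=im,w=cloud(d,p))
E
python3 m3.py w3.npz:tq top0.npz:tq scene0.npz:tq top0.npz:oc scene0.npz:oc w1.npz:oc
```

```text
time: 5.5
tool_pos: [0.4333, 0.2021, 0.2644]
tool_rot: [-0.001, 0.672, 0.74, -0.001]
contact_force: [-0.2, -1.1, -0.5]
gripper_width: 0.662
grasp_force: 64.2
t 5.5 pos [0.4333 0.2021 0.2644] yaw_y 5.5 w 0.662 F [-0.2 -1.1 -0.5] grip 64.2
tool shift [ 0.0781  0.0122 -0.0056] rows 2 
w3.npz tq outer fit [439.3 279.9  52. ] rms 2.2 n 252 z95 [0.0044 0.0141] floor [438.  281.7   5.6] 3070
top0.npz tq outer fit [440.2 280.2  51.3] rms 0.9 n 121 z95 [0.0044 0.0158] floor [439.  280.6   6.2] 642
scene0.npz tq outer fit [438.4 280.6  52.3] rms 1.4 n 136 z95 [0.0051 0.0167] floor [436.9 280.5   6.5] 650
top0.npz oc outer fit [ 436.1 -301.1   51.7] rms 0.8 n 125 z95 [0.0043 0.0158] floor [ 435.1 -302.     6.2] 708
scene0.npz oc outer fit [ 434.7 -300.4   52.4] rms 1.4 n 112 z95 [0.0047 0.0167] floor [ 432.6 -301.6    6.4] 452
w1.npz oc outer fit [ 434.7 -301.5   50.8] rms 0.8 n 154 z95 [0.0047 0.0143] floor [ 433.7 -302.1    5.8] 1148
```

View pics/w3.png

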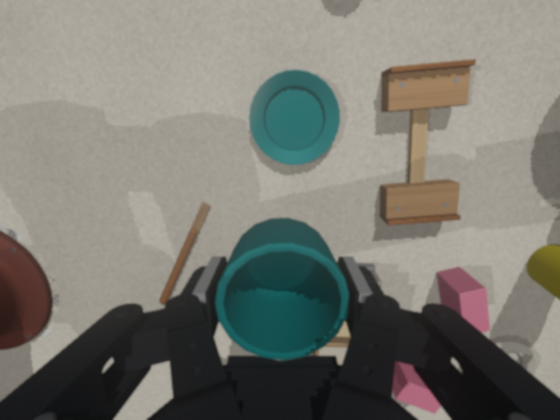

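```bash
python3 -m crank '[[0,0.039,0.006,0,0,0,0],[0,0.039,0.006,0,0,0,0],[0,0,0,0.06,0,0,0],[0,0,0,0.06,0,0,0],[0,0,0,0.05,0,0,0]]'
python3 -m crank '[[0,0,0,0.03,0,0,0],[0,0,0,0,0,0,0],[0,0,0,0,0,0,0]]'
python3 - <<'E'
from h import *
plan([.4385,.2802,.044],5.5)
E
```

```text
time: 6.18
tool_pos: [0.4397, 0.2771, 0.093]
tool_rot: [-0.0, 0.675, 0.738, -0.002]
contact_force: [0.3, -0.2, -1.4]
gripper_width: 0.662
grasp_force: 64.1
time: 6.55
tool_pos: [0.4416, 0.2786, 0.0676]
tool_rot: [0.0, 0.675, 0.738, 0.001]
contact_force: [0.4, 0.0, -0.2]
gripper_width: 0.665
grasp_force: 64.3
t 6.55 pos [0.4416 0.2786 0.0676] yaw_y 5.15 w 0.665 F [ 0.4  0.  -0.2] grip 64.3
tool shift [ 0.0018 -0.0029  0.0236] rows 1 rotvec [ 0.0013 -0.0003 -0.0061] rows 1
```

```bash
python3 -m crank '[[0,0.0018,-0.003,0.010,0,0,0],[0,0,0,0.009,0,0,0],[0,0,0,0,0,0,0],[0,0,0,0,0,0,0]]'
python3 -m crank '[[0,0,0,0.002,0,0,0],[0,0,0,0.001,0,0,0],[0,0,0,0,0,0,0]]'
python3 - <<'E'
from h import *
plan([.4385,.2802,.044],5.5)
E
```

```text
time: 7.05
tool_pos: [0.4373, 0.2806, 0.0477]
tool_rot: [0.0, 0.674, 0.739, 0.0]
contact_force: [0.5, 0.1, -1.9]
gripper_width: 0.669
grasp_force: 64.3
time: 7.42
tool_pos: [0.4372, 0.2805, 0.0446]
tool_rot: [-0.0, 0.674, 0.739, -0.0]
contact_force: [-0.1, 0.2, -1.8]
gripper_width: 0.66
grasp_force: 64.3
t 7.42 pos [0.4372 0.2805 0.0446] yaw_y 5.22 w 0.66 F [-0.1  0.2 -1.8] grip 64.3
tool shift [-0.0004  0.0012  0.0006] rows 1 rotvec [-0.0001  0.     -0.005 ] rows 1
```

Now I'll lower until it touches, then open.

```bash
python3 -m crank '[[0,0,0.001,0.001,0,0,0],[0,0,0,0.001,0,0,0],[0,0,0,0,0,0,0]]'
python3 -m crank '[[0.85,0,0,0,0,0,0],[1,0,0,0,0,0,0],[1,0,0,0,0,0,0],[1,0,0,0,0,0,0]]'
python3 -m crank '[[1,0,0,-0.03,0,0,0],[1,0,0,-0.05,0,0,0],[1,0,0,-0.06,0,0,0],[1,0,0,-0.06,0,0,0],[1,0,0,0,0,0,0]]'
python3 - <<'E'
from h import *
plan([.5217,-.0523,.24],5.5)
for n in ["top","wrist","scene"]:
    im,d,p=grab(n,f"pics/{n}4.png"); np.savez(f"{n}4.npz",im=im,w=cloud(d,p))
    w=cloud(d,p)
    hsv=cv2.cvtColor(im,cv2.COLOR_RGB2HSV).astype(int);H,S=hsv[...,0],hsv[...,1]
    P=w[(H>78)&(H<102)&(S>90)&(abs(w[...,0]-.438)<.06)&(abs(w[...,1]-.28)<.06)&(w[...,2]>.05)&(w[...,2]<.066)]*1000
    if len(P)>20:
        c=P[:,:2].mean(0); from_=__import__("scipy.optimize",fromlist=["x"]).least_squares(lambda q:np.hypot(P[:,0]-q[0],P[:,1]-q[1])-28,c,loss="soft_l1"); print(n,len(P),from_.x.round(1),np.percentile(P[:,2],95))
E
python3 m3.py top4.npz:tq scene4.npz:tq; python3 m2.py top4.npz scene4.npz
```

```text
time: 7.8
tool_pos: [0.4379, 0.2808, 0.0441]
tool_rot: [-0.001, 0.674, 0.739, -0.001]
contact_force: [-7.7, -2.4, 11.5]
gripper_width: 0.664
grasp_force: 65.4
time: 8.3
tool_pos: [0.4383, 0.2805, 0.0425]
tool_rot: [-0.0, 0.674, 0.739, -0.0]
contact_force: [0.9, 0.7, -0.6]
gripper_width: 1.0
grasp_force: 0.0
time: 8.93
tool_pos: [0.4412, 0.282, 0.2498]
tool_rot: [0.002, 0.674, 0.739, 0.006]
contact_force: [-0.7, -0.3, 0.1]
gripper_width: 0.996
grasp_force: 0.0
t 8.93 pos [0.4412 0.282  0.2498] yaw_y 5.22 w 0.996 F [-0.7 -0.3  0.1] grip 0.0
tool shift [-0.3402  0.0497  0.009 ] rows 6 rotvec [ 0.012  -0.0041 -0.0049] rows 1
top 143 [437.5 278.6] 60.51709205658312
wrist 685 [436.  280.7] 58.37463622262676
scene 187 [436.6 280.3] 61.36183746550172
top4.npz tq outer fit [439.9 281.2  50.9] rms 1.3 n 121 z95 [0.0055 0.0165] floor [446.9 267.2   6.3] 186
scene4.npz tq outer fit [439.7 281.1  49.4] rms 12.5 n 216 z95 [0.0054 0.0175] floor [452.  285.7   6.4] 216
top4.npz tq 0
top4.npz oc rim 131 [521.7 -53. ] rms 2.3 topz 175.9
   inner floor mean [524.2 -54.2 128.7] 171
top4.npz pale 228 [512.3  55.6] [65.1 28.1] 0.9
top4.npz brown 195 [525.8 -93.1] [65.6 15.6] 7.3
scene4.npz tq 0
scene4.npz oc rim 242 [521.9 -52. ] rms 1.9 topz 176.0
   inner floor mean [508.6 -60.7 129.6] 72
scene4.npz pale 258 [511.5  55.1] [29.7 70.8] 89.9
scene4.npz brown 106 [531.8 -93.7] [57.9 13.9] 13.7
```

```bash
python3 -m crank '[[1,-0.0567,0.0083,0,0,0,0],[1,-0.0567,0.0083,0,0,0,0],[1,-0.0567,0.0083,0,0,0,0],[1,-0.0567,0.0083,0,0,0,0],[1,-0.0567,0.0083,0,0,0,0]]'
python3 -m crank '[[1,-0.0567,0.0083,0,0,0,0],[1,0,0,0,0,0,0],[1,0,0,0,0,0,0]]'
python3 - <<'E'
from h import *
plan([.5218,-.0523,.158],5.5)
E
```

```text
time: 9.7
tool_pos: [0.5043, 0.0004, 0.2398]
tool_rot: [-0.002, 0.674, 0.739, -0.001]
contact_force: [0.4, 0.2, 0.3]
gripper_width: 1.001
grasp_force: 0.0
time: 10.07
tool_pos: [0.5178, -0.0533, 0.2404]
tool_rot: [-0.002, 0.674, 0.738, -0.001]
contact_force: [0.2, -0.1, -0.8]
gripper_width: 0.996
grasp_force: 0.0
t 10.07 pos [ 0.5178 -0.0533  0.2404] yaw_y 5.18 w 0.996 F [ 0.2 -0.1 -0.8] grip 0.0
tool shift [0.0005 0.0044 0.0824] rows 2 rotvec [-0.0036 -0.0017 -0.0055] rows 1
```

```bash
python3 -m crank '[[1,0.0005,0.0044,0.04,-0.0036,-0.0017,0],[1,0,0,0.042,0,0,0],[1,0,0,0,0,0,0]]'
python3 -m crank '[[0,0,0,0,0,0,0],[0,0,0,0,0,0,0],[0,0,0,0,0,0,0],[0,0,0,0,0,0,0],[0,0,0,0,0,0,0]]'
python3 -m crank '[[0,0,0,-0.01,0,0,0],[0,0,0,-0.02,0,0,0],[0,0,0,-0.04,0,0,0],[0,0,0,-0.04,0,0,0],[0,0,0,0,0,0,0]]'
python3 - <<'E'
from h import *
plan([.4345,-.3015,.27],5.5)
E
```

```text
time: 10.45
tool_pos: [0.5199, -0.0505, 0.1559]
tool_rot: [-0.002, 0.673, 0.739, -0.001]
contact_force: [-0.2, 0.2, -0.2]
gripper_width: 1.0
grasp_force: 0.0
time: 11.08
tool_pos: [0.5247, -0.053, 0.1634]
tool_rot: [0.004, 0.674, 0.739, 0.002]
contact_force: [-1.0, 0.9, 6.6]
gripper_width: 0.639
grasp_force: 64.1
time: 11.7
tool_pos: [0.525, -0.0533, 0.2766]
tool_rot: [0.006, 0.674, 0.738, 0.003]
contact_force: [0.1, 0.3, -1.9]
gripper_width: 0.648
grasp_force: 63.7
t 11.7 pos [ 0.525  -0.0533  0.2766] yaw_y 5.21 w 0.648 F [ 0.1  0.3 -1.9] grip 63.7
tool shift [-0.239  -0.1127  0.0063] rows 5 rotvec [ 0.0128  0.005  -0.0051] rows 1
```

```bash
python3 -m crank '[[0,-0.048,-0.0225,0,0,0,0],[0,-0.048,-0.0225,0,0,0,0],[0,-0.048,-0.0225,0,0,0,0],[0,-0.048,-0.0225,0,0,0,0],[0,-0.047,-0.0225,0,0,0,0]]'
python3 -m crank '[[0,0,0,0.06,0,0,0],[0,0,0,0.06,0,0,0],[0,0,0,0.06,0,0,0],[0,0,0,0,0,0,0],[0,0,0,0,0,0,0]]'
python3 - <<'E'
from h import *
plan([.4345,-.3022,.0475],5.5)
E
```

```text
time: 12.32
tool_pos: [0.4313, -0.3021, 0.2698]
tool_rot: [0.001, 0.674, 0.738, 0.001]
contact_force: [0.3, 0.7, -0.5]
gripper_width: 0.643
grasp_force: 63.7
time: 12.95
tool_pos: [0.4341, -0.302, 0.0926]
tool_rot: [0.003, 0.674, 0.739, 0.001]
contact_force: [0.3, -0.6, 0.2]
gripper_width: 0.646
grasp_force: 64.1
t 12.95 pos [ 0.4341 -0.302   0.0926] yaw_y 5.22 w 0.646 F [ 0.3 -0.6  0.2] grip 64.1
tool shift [-0.0001  0.0001  0.0451] rows 1 rotvec [ 0.0052  0.0035 -0.0049] rows 1
```

```bash
python3 -m crank '[[0,0,0,0.025,0,0,0],[0,0,0,0.015,0,0,0],[0,0,0,0.003,0,0,0],[0,0,0,0,0,0,0],[0,0,0,0,0,0,0]]'
python3 -m crank '[[0,0,0,0.0015,0,0,0],[0,0,0,0.0015,0,0,0],[0,0,0,0,0,0,0]]'
```

```text
time: 13.58
tool_pos: [0.434, -0.3018, 0.0487]
tool_rot: [0.003, 0.674, 0.739, 0.001]
contact_force: [-0.7, 0.6, -1.1]
gripper_width: 0.649
grasp_force: 64.2
time: 13.95
tool_pos: [0.434, -0.3021, 0.0474]
tool_rot: [0.002, 0.674, 0.739, 0.001]
contact_force: [-5.9, 3.6, 12.8]
gripper_width: 0.648
grasp_force: 65.6
```

```bash
python3 -m crank '[[0.85,0,0,0,0,0,0],[1,0,0,0,0,0,0],[1,0,0,0,0,0,0],[1,0,0,0,0,0,0]]'
python3 -m crank '[[1,0,0,-0.03,0,0,0],[1,0,0,-0.05,0,0,0],[1,0,0,-0.06,0,0,0],[1,0,0,-0.06,0,0,0],[1,0,0,-0.06,0,0,0]]'
python3 - <<'E'
from h import *
for n in ["top","wrist","scene"]:
    im,d,p=grab(n,f"pics/{n}5.png"); w=cloud(d,p); np.savez(f"{n}5.npz",im=im,w=w)
    hsv=cv2.cvtColor(im,cv2.COLOR_RGB2HSV).astype(int);H,S=hsv[...,0],hsv[...,1]
    P=w[(H>8)&(H<28)&(S>150)&(abs(w[...,0]-.4345)<.06)&(abs(w[...,1]+.3015)<.06)&(w[...,2]>.05)&(w[...,2]<.066)]*1000
    if len(P)>20:
        c=P[:,:2].mean(0); from_=__import__("scipy.optimize",fromlist=["x"]).least_squares(lambda q:np.hypot(P[:,0]-q[0],P[:,1]-q[1])-28,c,loss="soft_l1"); print(n,len(P),from_.x.round(1),np.percentile(P[:,2],95))
    X,Y,Z=w[...,0],w[...,1],w[...,2]
    for nm,lo,hi in (("shelf",.117,.128),("all",.104,.128)):
        m=((abs(X-.515)<.09)&(abs(Y+.02)<.12)&(Z>lo)&(Z<hi)).astype(np.uint8); m=cv2.morphologyEx(m,cv2.MORPH_OPEN,np.ones((3,3)))
        P=w[m>0]
        if len(P)>30: print(n,nm,len(P),[np.round(q,1) for q in cv2.minAreaRect((P[:,:2]*1000).astype(np.float32))],np.median(P[:,2]).round(4))
plan([.518,-.02,.30],5.5)
E
python3 m3.py top5.npz:oc
```

```text
time: 14.45
tool_pos: [0.4333, -0.3011, 0.0443]
tool_rot: [0.002, 0.674, 0.739, 0.001]
contact_force: [0.2, 0.1, 0.3]
gripper_width: 0.999
grasp_force: 0.0
time: 15.08
tool_pos: [0.4321, -0.3006, 0.3064]
tool_rot: [0.002, 0.674, 0.739, 0.001]
contact_force: [1.2, -0.6, -0.3]
gripper_width: 0.999
grasp_force: 0.0
top 180 [ 432.4 -302.6] 60.396774034710965
top shelf 1978 [array([519.4, -16. ]), array([ 64. , 139.6]), np.float64(3.3)] 0.1227
top all 2441 [array([519.1, -14. ]), array([ 67.4, 174.1]), np.float64(4.9)] 0.1223
wrist 467 [ 431.2 -302.2] 58.531452958681164
scene 165 [ 431.7 -301.3] 60.80530448107604
scene shelf 1942 [array([518.3, -15.1]), array([ 67. , 141.6]), np.float64(3.5)] 0.1232
scene all 2527 [array([518.5, -13.4]), array([ 69.4, 175.7]), np.float64(4.8)] 0.1226
t 15.22 pos [ 0.4338 -0.3021  0.3098] yaw_y 5.22 w 1.0 F [ 0.2 -0.2 -1.3] grip 0.0
tool shift [0.2734 0.1094 0.0086] rows 5 rotvec [ 0.0098  0.0086 -0.0049] rows 1
top5.npz oc outer fit [ 435.9 -300.3   51.3] rms 0.9 n 125 z95 [0.0048 0.0161] floor [ 441.6 -287.8    6.2] 274
```

View pics/scene5.png

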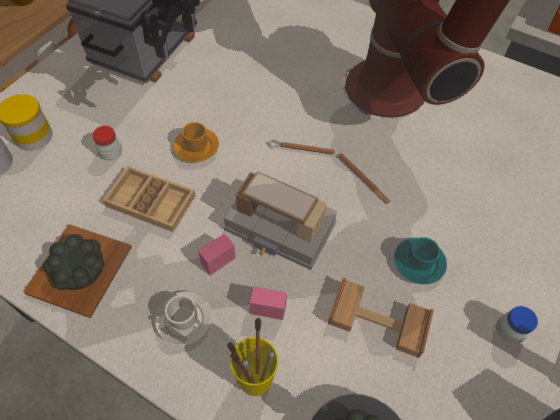

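The picture shows both cups upright in their saucers: ochre at (195,140), turquoise at (425,255). The bare shelf is still on its bricks at (280,195), so the shelf is next.

```bash
python3 -m crank '[[1,0.055,0.022,0,0,0,0],[1,0.055,0.022,0,0,0,0],[1,0.055,0.022,0,0,0,0],[1,0.055,0.022,0,0,0,0],[1,0.055,0.022,0,0,0,0]]'
python3 -m crank '[[1,0,0,0.05,0.0098,0.0086,0.032],[1,0,0,0.05,0,0,0],[1,0,0,0,0,0,0],[1,0,0,0,0,0,0]]'
python3 - <<'E'
from h import *
plan([.5189,-.0155,.113],3.4)
E
```

```text
time: 15.85
tool_pos: [0.5165, -0.015, 0.3024]
tool_rot: [0.001, 0.674, 0.739, -0.0]
contact_force: [0.5, -1.0, -0.4]
gripper_width: 0.998
grasp_force: 0.0
time: 16.35
tool_pos: [0.5172, -0.017, 0.2054]
tool_rot: [-0.004, 0.686, 0.728, 0.0]
contact_force: [-0.3, -0.8, 1.0]
gripper_width: 1.0
grasp_force: 0.0
t 16.35 pos [ 0.5172 -0.017   0.2054] yaw_y 3.37 w 1.0 F [-0.3 -0.8  1. ] grip 0.0
tool shift [0.0008 0.0023 0.0924] rows 2 rotvec [-0.0056 -0.0067 -0.0006] rows 1
```

```bash
python3 -m crank '[[1,0.0008,0.0023,0.05,-0.0056,-0.0067,0],[1,0,0,0.0424,0,0,0],[1,0,0,0,0,0,0],[1,0,0,0,0,0,0]]'
python3 - <<'E'
from h import *
plan([.5189,-.0155,.113],3.4)
E
python3 -m crank '[[0,0,0,0,0,0,0],[0,0,0,0,0,0,0],[0,0,0,0,0,0,0],[0,0,0,0,0,0,0],[0,0,0,0,0,0,0]]'
```

```text
time: 16.85
tool_pos: [0.5209, -0.0161, 0.1155]
tool_rot: [0.002, 0.686, 0.728, 0.001]
contact_force: [1.4, -0.5, 0.6]
gripper_width: 0.998
grasp_force: 0.0
t 16.85 pos [ 0.5209 -0.0161  0.1155] yaw_y 3.36 w 0.998 F [ 1.4 -0.5  0.6] grip 0.0
tool shift [ 0.0007 -0.0019  0.0025] rows 1 rotvec [ 0.0042  0.001  -0.0007] rows 1
time: 17.48
tool_pos: [0.5208, -0.016, 0.1156]
tool_rot: [0.002, 0.686, 0.728, 0.001]
contact_force: [-0.8, 0.1, 7.0]
gripper_width: 0.733
grasp_force: 66.7
```

```bash
python3 -m crank '[[0,0,0,-0.01,0,0,0],[0,0,0,-0.02,0,0,0],[0,0,0,-0.04,0,0,0],[0,0,0,-0.05,0,0,0],[0,0,0,-0.05,0,0,0]]'
cat > m4.py <<'E'
from h import *
import sys
for f in sys.argv[1:]:
    z=np.load(f); w=z["w"]; X,Y,Z=w[...,0],w[...,1],w[...,2]; C=[]
    for nm,lo,hi in (("bearers",.022,.033),("whole",.006,.045)):
        m=((X>.51)&(X<.68)&(Y>.15)&(Y<.38)&(Z>lo)&(Z<hi)).astype(np.uint8)
        m=cv2.morphologyEx(m,cv2.MORPH_OPEN,np.ones((4,4))); k,l,st,_=cv2.connectedComponentsWithStats(m)
        for i in range(1,k):
            if st[i,4]<250: continue
            P=w[l==i]; r=cv2.minAreaRect((P[:,:2]*1000).astype(np.float32)); print(f,nm,st[i,4],[np.round(q,1) for q in r],"mean",(P.mean(0)*1000).round(1))
            if nm=="bearers": C.append(P[:,:2].mean(0)*1000)
    if len(C)==2:
        d=C[0]-C[1]; d*=np.sign(d[1]); print("  centre",(C[0]+C[1])/2,"sep",np.hypot(*d),"yaw",np.degrees(np.arctan2(-d[0],d[1])))
E
python3 m4.py top5.npz scene5.npz top0.npz w3.npz wrist4.npz
```

```text
time: 18.1
tool_pos: [0.5182, -0.0154, 0.2837]
tool_rot: [-0.0, 0.686, 0.728, -0.0]
contact_force: [-0.3, -0.4, -3.6]
gripper_width: 0.736
grasp_force: 66.4
top5.npz bearers 593 [array([606.7, 195.4]), array([87.7, 40.4]), np.float64(9.4)] mean [605.4 196.   28.3]
top5.npz bearers 651 [array([583.3, 325.6]), array([87.6, 38.1]), np.float64(8.5)] mean [nan nan nan]
top5.npz whole 1900 [array([594.3, 260. ]), array([171.5,  79.1]), np.float64(103.3)] mean [nan nan nan]
  centre [nan nan] sep nan yaw nan
scene5.npz bearers 891 [array([602.6, 203.8]), array([94.2, 39.3]), np.float64(15.3)] mean [nan nan nan]
scene5.npz bearers 988 [array([585.3, 329. ]), array([89.9, 38.3]), np.float64(13.6)] mean [nan nan nan]
scene5.npz whole 2847 [array([592. , 267.6]), array([100.9, 186. ]), np.float64(11.3)] mean [nan nan nan]
  centre [nan nan] sep nan yaw nan
top0.npz bearers 545 [array([606.9, 195.4]), array([87.5, 39.5]), np.float64(11.0)] mean [nan nan nan]
top0.npz bearers 667 [array([583.8, 324.9]), array([87.9, 40.7]), np.float64(10.6)] mean [nan nan nan]
top0.npz whole 1897 [array([595. , 259.7]), array([ 89.3, 179.7]), np.float64(10.3)] mean [nan nan nan]
  centre [nan nan] sep nan yaw nan
w3.npz bearers 3164 [array([592.4, 328.3]), array([108.2,  39.8]), np.float64(11.2)] mean [nan nan nan]
w3.npz bearers 2420 [array([616.2, 197.4]), array([108.4,  47.2]), np.float64(8.1)] mean [nan nan nan]
w3.npz whole 8137 [array([606.8, 258.8]), array([112.7, 198. ]), np.float64(10.1)] mean [nan nan nan]
  centre [nan nan] sep nan yaw nan
wrist4.npz bearers 2691 [array([592.7, 323.8]), array([105.4,  44.3]), np.float64(10.9)] mean [nan nan nan]
wrist4.npz bearers 1855 [array([577.8, 236.8]), array([  5. , 227.8]), np.float64(57.8)] mean [nan nan nan]
wrist4.npz whole 6847 [array([577.1, 247.8]), array([173.9, 205.3]), np.float64(10.2)] mean [nan nan nan]
  centre [nan nan] sep nan yaw nan
```

```bash
sed -i 's/np.ones((4,4))/np.ones((3,3))/; s/P=w\[l==i\];/P=w[l==i]; P=P[~np.isnan(P).any(1)]; P=P[(P[:,2]>lo)\&(P[:,2]<hi)];/' m4.py
python3 m4.py top5.npz scene5.npz top0.npz w3.npz
python3 - <<'E'
from h import *
plan([.595,.26,.27],10.1)
E
```

```text
top5.npz bearers 600 [array([608.4, 198.4]), array([90. , 38.5]), np.float64(10.3)] mean [608.1 198.3  28.5]
top5.npz bearers 668 [array([585.3, 325.9]), array([89.9, 41.7]), np.float64(9.7)] mean [584.4 325.6  28.5]
top5.npz whole 1910 [array([596.8, 261.9]), array([ 90.2, 183.4]), np.float64(10.2)] mean [595.6 263.3  25.9]
  centre [596.26083108 261.92865013] sep 129.4531646515014 yaw 10.527521948186829
scene5.npz bearers 897 [array([607.2, 199. ]), array([91.1, 40. ]), np.float64(10.3)] mean [609.5 199.4  28.8]
scene5.npz bearers 1006 [array([584.1, 326.8]), array([91.5, 41.3]), np.float64(11.2)] mean [586.4 327.4  28.9]
scene5.npz whole 2874 [array([595.8, 263.1]), array([ 92.4, 182. ]), np.float64(10.3)] mean [599.2 268.1  26. ]
  centre [597.95031745 263.395044  ] sep 129.98973823454767 yaw 10.20326994478444
top0.npz bearers 557 [array([608.3, 198.2]), array([90., 39.]), np.float64(10.6)] mean [608.4 199.   28.5]
top0.npz bearers 673 [array([585.4, 325.8]), array([90.1, 41.7]), np.float64(10.5)] mean [584.9 325.3  28.4]
top0.npz whole 1911 [array([596.8, 261.9]), array([ 90.2, 183.3]), np.float64(10.1)] mean [595.6 263.4  25.9]
  centre [596.64523327 262.13054334] sep 128.47776125652314 yaw 10.555108464209665
w3.npz bearers 3173 [array([583.3, 327.1]), array([91.5, 43.8]), np.float64(7.3)] mean [582.8 327.4  27.1]
w3.npz bearers 2429 [array([607.3, 196.8]), array([90.5, 45.2]), np.float64(10.6)] mean [606.2 198.6  27.2]
w3.npz whole 8158 [array([595.2, 262.8]), array([ 90.6, 182. ]), np.float64(10.3)] mean [591.6 270.1  24.7]
  centre [594.50256951 262.97499326] sep 130.8873152537038 yaw 10.31169585067473
t 18.1 pos [ 0.5182 -0.0154  0.2837] yaw_y 3.38 w 0.736 F [-0.3 -0.4 -3.6] grip 66.4
tool shift [0.2704 0.0929 0.0137] rows 5 rotvec [-0.0011 -0.0004 -0.1172] rows 1
```

```bash
python3 -m crank '[[0,0.0545,0.0189,0,0,0,0],[0,0.0545,0.0189,0,0,0,0],[0,0.0545,0.0189,0,0,0,0],[0,0.0545,0.0189,0,0,0,0],[0,0.0545,0.0189,0,0,0,0]]'
python3 -m crank '[[0,0,0,0.05,0,0,-0.12],[0,0,0,0.05,0,0,0],[0,0,0,0.04,0,0,0],[0,0,0,0,0,0,0],[0,0,0,0,0,0,0]]'
python3 - <<'E'
from h import *
plan([.5963,.262,.0336],10.25)
E
```

```text
time: 18.73
tool_pos: [0.5971, 0.2639, 0.2823]
tool_rot: [-0.0, 0.686, 0.728, -0.0]
contact_force: [1.3, 0.5, -1.2]
gripper_width: 0.735
grasp_force: 66.4
time: 19.35
tool_pos: [0.598, 0.2624, 0.1443]
tool_rot: [0.0, 0.641, 0.767, 0.001]
contact_force: [1.0, -0.7, -2.7]
gripper_width: 0.738
grasp_force: 66.9
t 19.35 pos [0.598  0.2624 0.1443] yaw_y 10.25 w 0.738 F [ 1.  -0.7 -2.7] grip 66.9
tool shift [-1.000e-04 -1.900e-03  1.107e-01] rows 2 rotvec [ 0.002  -0.0006  0.0001] rows 1
```

```bash
python3 -m crank '[[0,0,-0.0019,0.05,0,0,0],[0,0,0,0.035,0,0,0],[0,0,0,0.015,0,0,0],[0,0,0,0,0,0,0],[0,0,0,0,0,0,0]]'
python3 - <<'E'
from h import *
plan([.5963,.262,.0336],10.25)
E
```

```text
time: 19.98
tool_pos: [0.5971, 0.2624, 0.0451]
tool_rot: [0.001, 0.641, 0.767, 0.002]
contact_force: [0.4, -0.7, -1.8]
gripper_width: 0.735
grasp_force: 66.9
t 19.98 pos [0.5971 0.2624 0.0451] yaw_y 10.26 w 0.735 F [ 0.4 -0.7 -1.8] grip 66.9
tool shift [-0.0003 -0.0009  0.0115] rows 1 rotvec [ 0.004  -0.0008  0.0001] rows 1
```

```bash
python3 -m crank '[[0,0,-0.001,0.006,0.004,0,0],[0,0,0,0.003,0,0,0],[0,0,0,0.001,0,0,0],[0,0,0,0,0,0,0]]'
python3 -m crank '[[0,0,0,0.001,0,0,0],[0,0,0,0.001,0,0,0],[0,0,0,0,0,0,0]]'
```

```text
time: 20.48
tool_pos: [0.5944, 0.2617, 0.0338]
tool_rot: [-0.001, 0.641, 0.768, -0.002]
contact_force: [-4.3, -1.7, 5.5]
gripper_width: 0.737
grasp_force: 67.9
time: 20.85
tool_pos: [0.5945, 0.2618, 0.0337]
tool_rot: [-0.002, 0.641, 0.768, -0.002]
contact_force: [-10.2, -3.6, 15.0]
gripper_width: 0.734
grasp_force: 69.0
```

```bash
python3 -m crank '[[0.85,0,0,0,0,0,0],[1,0,0,0,0,0,0],[1,0,0,0,0,0,0],[1,0,0,0,0,0,0]]'
python3 -m crank '[[1,0,0,-0.03,0,0,0],[1,0,0,-0.05,0,0,0],[1,0,0,-0.06,0,0,0],[1,0,0,-0.06,0,0,0],[1,0,0,-0.04,0,0,0]]'
cat > m6.py <<'E'
from h import *
for n in ["top","scene"]:
    im,d,p=grab(n,f"pics/{n}6.png"); w=cloud(d,p); np.savez(f"{n}6.npz",im=im,w=w); X,Y,Z=w[...,0],w[...,1],w[...,2]
    def f(nm,m):
        m=cv2.morphologyEx(m.astype(np.uint8),cv2.MORPH_OPEN,np.ones((3,3))); k,l,st,_=cv2.connectedComponentsWithStats(m)
        for i in range(1,k):
            if st[i,4]<100: continue
            P=w[(l==i)]; P=P[~np.isnan(P).any(1)]; print(n,nm,st[i,4],[np.round(q,1) for q in cv2.minAreaRect((P[:,:2]*1000).astype(np.float32))],"z",np.percentile(P[:,2],[5,50,95]).round(4))
    f("shelf",(X>.5)&(X<.69)&(Y>.14)&(Y<.38)&(Z>.0375)&(Z<.046))
    f("brick",(abs(X-.515)<.09)&(abs(Y+.015)<.13)&(Z>.105)&(Z<.116))
    f("box",(X>.52)&(X<.71)&(Y>-.42)&(Y<-.19)&(Z>.02)&(Z<.032))
    f("boxall",(X>.52)&(X<.71)&(Y>-.42)&(Y<-.19)&(Z>.0035)&(Z<.032))
plan([.51,.05,.25],5)
E
python3 m6.py
```

```text
time: 21.35
tool_pos: [0.5939, 0.2615, 0.0298]
tool_rot: [-0.002, 0.641, 0.767, -0.002]
contact_force: [0.9, -0.3, 0.3]
gripper_width: 0.999
grasp_force: 0.0
time: 21.98
tool_pos: [0.5959, 0.262, 0.2741]
tool_rot: [-0.0, 0.641, 0.767, 0.0]
contact_force: [-0.8, -0.2, -0.3]
gripper_width: 1.004
grasp_force: 0.0
top shelf 1543 [array([594.1, 261.7]), array([ 64.2, 141. ]), np.float64(10.2)] z [0.0385 0.0409 0.0436]
top brick 487 [array([524.9, -83.7]), array([66.1, 33.9]), np.float64(7.0)] z [0.108  0.1102 0.1126]
top brick 477 [array([512.4,  55.6]), array([65.5, 33.9]), np.float64(4.7)] z [0.1081 0.1103 0.1128]
top box 169 [array([ 628.3, -376. ]), array([103.,  13.]), np.float64(11.5)] z [0.0215 0.026  0.0289]
top box 124 [array([ 639.3, -302.9]), array([60.3, 32.1]), np.float64(4.2)] z [0.0214 0.0259 0.0287]
top box 161 [array([ 611.7, -274.8]), array([103.4,  17. ]), np.float64(6.4)] z [0.0223 0.0257 0.0285]
top box 150 [array([ 602.6, -216. ]), array([103.4,  15.9]), np.float64(5.0)] z [0.0228 0.026  0.0286]
top boxall 3168 [array([ 615.5, -296.2]), array([104.2, 173.3]), np.float64(9.4)] z [0.0046 0.0086 0.0285]
scene shelf 2308 [array([593. , 262.9]), array([ 65.7, 140.3]), np.float64(10.2)] z [0.0387 0.0414 0.0441]
scene brick 469 [array([524. , -82.9]), array([66.9, 35.5]), np.float64(7.3)] z [0.1075 0.1109 0.1137]
scene brick 509 [array([511.6,  56.8]), array([67. , 34.3]), np.float64(3.8)] z [0.1081 0.1108 0.1136]
scene box 238 [array([ 627.4, -366.9]), array([108.8,  37.1]), np.float64(15.9)] z [0.0217 0.0262 0.0291]
scene box 1087 [array([ 611.6, -278.9]), array([107.9, 142.8]), np.float64(9.7)] z [0.0213 0.0265 0.0301]
scene boxall 3429 [array([ 609.7, -302.4]), array([119.6, 188.5]), np.float64(9.7)] z [0.0048 0.0148 0.0289]
t 22.07 pos [0.5977 0.2626 0.2778] yaw_y 10.26 w 0.999 F [-0.3 -0.1 -0.7] grip 0.0
tool shift [-0.1936 -0.1244  0.0266] rows 4 rotvec [ 0.0071 -0.002   0.0918] rows 1
```

View pics/scene6.png

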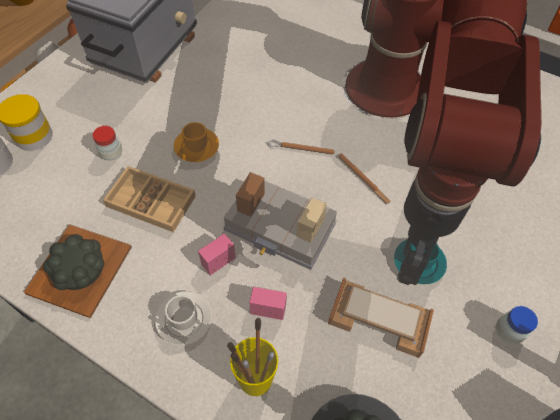

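Shelf lies level between the lips at (380,310), with yaw matching the rack. The bricks stand free on the base: brown at (250,195), pale at (311,218). I'll take the pale one first.

```bash
python3 -m crank '[[1,-0.047,-0.031,0,0,0,0],[1,-0.047,-0.031,0,0,0,0],[1,-0.047,-0.031,0,0,0,0],[1,-0.047,-0.031,0,0,0,0],[1,0,0,0,0,0,-0.1834]]'
python3 -m crank '[[1,0,0,0,0,0,-0.1834],[1,0,0,0,0,0,-0.1834],[1,0,0,0,0,0,-0.1834],[1,0,0,0,0,0,-0.1834],[1,0,0,0,0,0,-0.1834]]'
python3 -m crank '[[1,0,0,0.03,0,0,-0.1834],[1,0,0,0.04,0,0,-0.1834],[1,0,0,0,0,0,0],[1,0,0,0,0,0,0]]'
python3 - <<'E'
from h import *
plan([.512,.0561,.098],94.3); print(np.round(manip.state()["joint_pos"],2))
E
```

```text
time: 22.7
tool_pos: [0.5052, 0.052, 0.2695]
tool_rot: [-0.002, 0.568, 0.823, -0.002]
contact_force: [1.0, 0.5, 0.6]
gripper_width: 0.996
grasp_force: 0.0
time: 23.32
tool_pos: [0.5062, 0.0547, 0.2694]
tool_rot: [-0.003, 0.142, 0.99, -0.001]
contact_force: [0.7, -0.2, 0.0]
gripper_width: 1.0
grasp_force: 0.0
time: 23.82
tool_pos: [0.5066, 0.0546, 0.2015]
tool_rot: [-0.002, -0.036, 0.999, -0.0]
contact_force: [-0.7, 0.5, 0.6]
gripper_width: 1.003
grasp_force: 0.0
t 23.82 pos [0.5066 0.0546 0.2015] yaw_y 94.17 w 1.003 F [-0.7  0.5  0.6] grip 0.0
tool shift [-0.0059  0.0012  0.1034] rows 2 rotvec [-0.0003 -0.004  -0.0022] rows 1
[-0.04 -0.19  1.93 -0.    1.41 -1.68]
```

```bash
python3 -m crank '[[1,-0.006,0.001,0.03,0,0,0],[1,0,0,0.04,0,0,0],[1,0,0,0.034,0,0,0],[1,0,0,0,0,0,0],[1,0,0,0,0,0,0]]'
python3 -m crank '[[0,0,0,0,0,0,0],[0,0,0,0,0,0,0],[0,0,0,0,0,0,0],[0,0,0,0,0,0,0],[0,0,0,0,0,0,0]]'
python3 -m crank '[[0,0,0,0,0,0,0],[0,0,0,0,0,0,0]]'
```

```text
time: 24.45
tool_pos: [0.5135, 0.0559, 0.0993]
tool_rot: [-0.0, -0.037, 0.999, -0.0]
contact_force: [0.3, -0.5, 0.4]
gripper_width: 1.0
grasp_force: 0.0
time: 25.08
tool_pos: [0.5124, 0.056, 0.0976]
tool_rot: [-0.002, -0.038, 0.999, -0.0]
contact_force: [-0.6, 0.8, 5.2]
gripper_width: 0.389
grasp_force: 60.9
time: 25.32
tool_pos: [0.5124, 0.056, 0.0976]
tool_rot: [-0.002, -0.038, 0.999, -0.0]
contact_force: [-0.5, 2.0, 4.8]
gripper_width: 0.393
grasp_force: 60.9
```

```bash
python3 -m crank '[[0,0,0,-0.01,0,0,0],[0,0,0,-0.03,0,0,0],[0,0,0,-0.04,0,0,0],[0,0,0,-0.05,0,0,0],[0,0,0,0,0,0,0]]'
python3 - <<'E'
from h import *
plan([.6241,-.3485,.22],99.3)
E
```

```text
time: 25.95
tool_pos: [0.5146, 0.056, 0.2319]
tool_rot: [0.002, -0.038, 0.999, -0.001]
contact_force: [-0.1, 0.4, -1.1]
gripper_width: 0.387
grasp_force: 60.3
t 25.95 pos [0.5146 0.056  0.2319] yaw_y 94.33 w 0.387 F [-0.1  0.4 -1.1] grip 60.3
tool shift [-0.0786 -0.4116  0.0127] rows 7 rotvec [-0.0014  0.0041 -0.0868] rows 1
```

```bash
python3 -m crank '[[0,-0.0112,-0.0588,0,0,0,0],[0,-0.0112,-0.0588,0,0,0,0],[0,-0.0112,-0.0588,0,0,0,0],[0,-0.0112,-0.0588,0,0,0,0],[0,-0.0112,-0.0588,0,0,0,0]]'
python3 -m crank '[[0,-0.0112,-0.0588,0,0,0,0],[0,-0.0112,-0.0588,0,0,0,0],[0,0,0,0,0,0,-0.0868],[0,0,0,0,0,0,0],[0,0,0,0,0,0,0]]'
python3 - <<'E'
from h import *
plan([.6241,-.3485,.054],99.3)
for n in ["top","wrist","scene"]:
    im,d,p=grab(n,f"pics/{n}7.png"); np.savez(f"{n}7.npz",im=im,w=cloud(d,p))
E
```

```text
time: 26.58
tool_pos: [0.5896, -0.2343, 0.2242]
tool_rot: [-0.004, -0.038, 0.999, 0.001]
contact_force: [0.6, -0.3, -0.7]
gripper_width: 0.389
grasp_force: 60.4
time: 27.2
tool_pos: [0.6211, -0.3475, 0.2252]
tool_rot: [-0.003, -0.081, 0.997, 0.001]
contact_force: [-0.3, 0.7, -1.1]
gripper_width: 0.39
grasp_force: 60.6
t 27.2 pos [ 0.6211 -0.3475  0.2252] yaw_y 99.27 w 0.39 F [-0.3  0.7 -1.1] grip 60.6
tool shift [-0.0039 -0.0017  0.1712] rows 3 rotvec [ 0.0015 -0.006  -0.0006] rows 1
```

View pics/scene7.png

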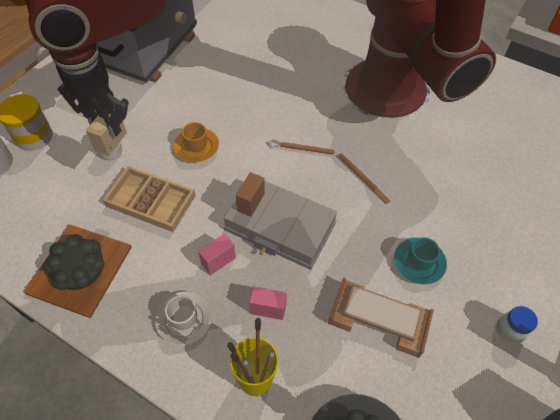

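```bash
python3 -m crank '[[0,-0.004,-0.0017,0.05,0,-0.006,0],[0,0,0,0.05,0,0,0],[0,0,0,0.04,0,0,0],[0,0,0,0.015,0,0,0],[0,0,0,0,0,0,0]]'
python3 -m crank '[[0,0,0,0,0,0,0]]'
python3 - <<'E'
from h import *
plan([.6241,-.3485,.0536],99.3)
E
```

```text
time: 27.98
tool_pos: [0.6254, -0.349, 0.0709]
tool_rot: [0.0, -0.081, 0.997, 0.001]
contact_force: [-0.2, -0.1, -1.3]
gripper_width: 0.386
grasp_force: 60.6
time: 28.1
tool_pos: [0.6271, -0.3504, 0.0743]
tool_rot: [0.002, -0.081, 0.997, -0.001]
contact_force: [-0.1, 0.6, -0.2]
gripper_width: 0.386
grasp_force: 60.6
t 28.1 pos [ 0.6271 -0.3504  0.0743] yaw_y 99.3 w 0.386 F [-0.1  0.6 -0.2] grip 60.6
tool shift [0.0028 0.0024 0.0207] rows 1 rotvec [-0.003   0.0045 -0.    ] rows 1
```

```bash
python3 -m crank '[[0,0.0028,0.0024,0.01,0,0.0045,0],[0,0,0,0.006,0,0,0],[0,0,0,0.003,0,0,0],[0,0,0,0,0,0,0],[0,0,0,0,0,0,0]]'
python3 -m crank '[[0,0,0,0.001,0,0,0],[0,0,0,0.001,0,0,0],[0,0,0,0,0,0,0]]'
python3 - <<'E'
from h import *
plan([.6241,-.3485,.0536],99.3)
E
```

```text
time: 28.72
tool_pos: [0.6225, -0.3475, 0.0537]
tool_rot: [-0.002, -0.081, 0.997, 0.0]
contact_force: [-3.0, 2.5, 6.1]
gripper_width: 0.388
grasp_force: 61.2
time: 29.1
tool_pos: [0.6225, -0.3475, 0.0537]
tool_rot: [-0.002, -0.081, 0.997, 0.0]
contact_force: [-8.7, 5.2, 14.1]
gripper_width: 0.391
grasp_force: 62.5
t 29.1 pos [ 0.6225 -0.3475  0.0537] yaw_y 99.31 w 0.391 F [-8.7  5.2 14.1] grip 62.5
tool shift [-0.0014 -0.0012  0.    ] rows 1 rotvec [ 0.0009 -0.0041  0.0001] rows 1
```

```bash
python3 -m crank '[[0.6,0,0,-0.001,0,0,0],[0.8,0,0,-0.001,0,0,0],[1,0,0,0,0,0,0],[1,0,0,0,0,0,0],[1,0,0,0,0,0,0]]'
python3 -m crank '[[1,0,0,-0.03,0,0,0],[1,0,0,-0.05,0,0,0],[1,0,0,-0.06,0,0,0],[1,0,0,-0.04,0,0,0],[1,0,0,0,0,0,0]]'
python3 - <<'E'
from h import *
plan([.5245,-.0833,.20],97.1)
E
```

```text
time: 29.72
tool_pos: [0.6224, -0.3475, 0.0521]
tool_rot: [-0.002, -0.081, 0.997, 0.0]
contact_force: [-0.4, 0.8, 0.1]
gripper_width: 1.001
grasp_force: 0.0
time: 30.35
tool_pos: [0.625, -0.3488, 0.2386]
tool_rot: [0.002, -0.081, 0.997, -0.003]
contact_force: [-0.0, -0.1, -0.6]
gripper_width: 0.996
grasp_force: 0.0
t 30.35 pos [ 0.625  -0.3488  0.2386] yaw_y 99.3 w 0.996 F [-0.  -0.1 -0.6] grip 0.0
tool shift [0.0565 0.2786 0.0365] rows 5 rotvec [-0.0068  0.0041  0.0384] rows 1
```

```bash
python3 -m crank '[[1,0.0113,0.0557,0,0,0,0],[1,0.0113,0.0557,0,0,0,0],[1,0.0113,0.0557,0,0,0,0],[1,0.0113,0.0557,0,0,0,0],[1,0.0113,0.0557,0,0,0,0]]'
python3 -m crank '[[1,0,0,0.04,0,0,0.0384],[1,0,0,0,0,0,0],[1,0,0,0,0,0,0]]'
python3 - <<'E'
from h import *
plan([.5245,-.0833,.098],97.1)
E
```

```text
time: 30.98
tool_pos: [0.5207, -0.08, 0.2306]
tool_rot: [-0.003, -0.081, 0.997, 0.001]
contact_force: [0.2, 0.9, 0.2]
gripper_width: 1.0
grasp_force: 0.0
time: 31.35
tool_pos: [0.5222, -0.0821, 0.1925]
tool_rot: [-0.002, -0.062, 0.998, 0.0]
contact_force: [-0.3, -1.0, 1.2]
gripper_width: 0.997
grasp_force: 0.0
t 31.35 pos [ 0.5222 -0.0821  0.1925] yaw_y 97.09 w 0.997 F [-0.3 -1.   1.2] grip 0.0
tool shift [-0.0025 -0.0015  0.0945] rows 2 rotvec [ 0.0003 -0.0039 -0.0001] rows 1
```

```bash
python3 -m crank '[[1,-0.0025,-0.0015,0.04,0,-0.0039,0],[1,0,0,0.04,0,0,0],[1,0,0,0.0145,0,0,0],[1,0,0,0,0,0,0]]'
python3 -m crank '[[0,0,0,0,0,0,0],[0,0,0,0,0,0,0],[0,0,0,0,0,0,0],[0,0,0,0,0,0,0],[0,0,0,0,0,0,0]]'
python3 -m crank '[[0,0,0,-0.01,0,0,0],[0,0,0,-0.03,0,0,0],[0,0,0,-0.04,0,0,0],[0,0,0,-0.05,0,0,0],[0,0,0,0,0,0,0]]'
python3 - <<'E'
from h import *
plan([.6069,-.2439,.22],99.3)
im,d,p=grab("top","pics/top8.png"); w=cloud(d,p); X,Y,Z=w[...,0],w[...,1],w[...,2]
P=w[(X>.55)&(X<.7)&(Y>-.42)&(Y<-.29)&(Z>.06)&(Z<.075)]; print("pale in bay",len(P),[np.round(q,1) for q in cv2.minAreaRect((P[:,:2]*1000).astype(np.float32))] if len(P) else 0,np.median(P[:,2]))
E
```

```text
time: 31.85
tool_pos: [0.5249, -0.0834, 0.0981]
tool_rot: [0.0, -0.062, 0.998, 0.0]
contact_force: [-0.2, -0.3, 1.3]
gripper_width: 0.997
grasp_force: 0.0
time: 32.48
tool_pos: [0.5257, -0.0832, 0.0995]
tool_rot: [0.001, -0.062, 0.998, -0.0]
contact_force: [-1.0, 0.7, 5.2]
gripper_width: 0.386
grasp_force: 60.4
time: 33.1
tool_pos: [0.527, -0.0837, 0.2337]
tool_rot: [0.005, -0.062, 0.998, -0.002]
contact_force: [-0.1, 0.3, -1.7]
gripper_width: 0.388
grasp_force: 59.7
t 33.1 pos [ 0.527  -0.0837  0.2337] yaw_y 97.1 w 0.388 F [-0.1  0.3 -1.7] grip 59.7
tool shift [-0.0594 -0.1688  0.0149] rows 3 rotvec [-0.0041  0.0093 -0.0384] rows 1
pale in bay 464 [array([ 622.5, -347.9]), array([65.8, 35.1]), np.float64(10.5)] 0.06610948214624318
```

```bash
python3 -m crank '[[0,-0.0198,-0.0563,0,0,0,0],[0,-0.0198,-0.0563,0,0,0,0],[0,-0.0198,-0.0563,0,0,0,0],[0,0,0,0,-0.004,0.009,-0.0384],[0,0,0,0,0,0,0]]'
python3 -m crank '[[0,0,0,0.05,0,0,0],[0,0,0,0.05,0,0,0],[0,0,0,0.04,0,0,0],[0,0,0,0,0,0,0],[0,0,0,0,0,0,0]]'
python3 - <<'E'
from h import *
plan([.6069,-.2439,.0555],99.3)
E
```

```text
time: 33.78
tool_pos: [0.6035, -0.2427, 0.2257]
tool_rot: [-0.006, -0.081, 0.997, 0.003]
contact_force: [-0.5, 1.3, -0.5]
gripper_width: 0.387
grasp_force: 60.0
time: 34.4
tool_pos: [0.604, -0.2425, 0.09]
tool_rot: [-0.003, -0.081, 0.997, 0.001]
contact_force: [-0.3, 0.6, 0.2]
gripper_width: 0.385
grasp_force: 60.0
t 34.4 pos [ 0.604  -0.2425  0.09  ] yaw_y 99.34 w 0.385 F [-0.3  0.6  0.2] grip 60.0
tool shift [-0.0029 -0.002   0.0345] rows 1 rotvec [ 0.0028 -0.0063  0.0007] rows 1
```

```bash
python3 -m crank '[[0,-0.0025,-0.002,0.02,0.002,-0.005,0],[0,0,0,0.01,0,0,0],[0,0,0,0,0,0,0],[0,0,0,0,0,0,0]]'
python3 -m crank '[[0,0,0,0.002,0,0,0],[0,0,0,0.001,0,0,0],[0,0,0,0.001,0,0,0],[0,0,0,0,0,0,0]]'
```

```text
time: 34.9
tool_pos: [0.6059, -0.2445, 0.0582]
tool_rot: [-0.002, -0.081, 0.997, 0.001]
contact_force: [0.0, -0.6, -0.4]
gripper_width: 0.387
grasp_force: 60.0
time: 35.4
tool_pos: [0.606, -0.2445, 0.0556]
tool_rot: [-0.002, -0.081, 0.997, 0.001]
contact_force: [-4.0, 1.4, 6.3]
gripper_width: 0.39
grasp_force: 61.0
```

```bash
python3 -m crank '[[0.6,0,0,0,0,0,0],[0.8,0,0,0,0,0,0],[1,0,0,0,0,0,0],[1,0,0,0,0,0,0],[1,0,0,0,0,0,0]]'
python3 -m crank '[[1,0,0,-0.03,0,0,0],[1,0,0,-0.05,0,0,0],[1,0,0,-0.06,0,0,0],[1,0,0,-0.06,0,0,0],[1,0,0,0,0,0,0]]'
python3 -m crank '[[1,0.06,0,0,0,0,0],[1,0.06,0,0,0,0,0],[1,0.06,0,0,0,0,0],[1,0,0,0,0,0,0],[1,0,0,0,0,0,0]]'
python3 - <<'E'
from h import *
plan([.5,0,.3])
grab("scene","pics/scene9.png")
im,d,p=grab("top","pics/top9.png"); w=cloud(d,p); X,Y,Z=w[...,0],w[...,1],w[...,2]
for nm,m in (("pale",(Y<-.295)),("brown",(Y>-.295))):
    P=w[(X>.55)&(X<.7)&(Y>-.42)&(Y<-.18)&(Z>.06)&(Z<.075)&m]; print(nm,len(P),[np.round(q,1) for q in cv2.minAreaRect((P[:,:2]*1000).astype(np.float32))] if len(P) else 0,np.median(P[:,2]))
E
```

```text
time: 36.02
tool_pos: [0.6057, -0.2444, 0.0539]
tool_rot: [-0.002, -0.081, 0.997, 0.001]
contact_force: [0.0, 1.2, 0.2]
gripper_width: 0.999
grasp_force: 0.0
time: 36.65
tool_pos: [0.6093, -0.2462, 0.2626]
tool_rot: [0.004, -0.081, 0.997, -0.003]
contact_force: [0.4, 0.3, 0.2]
gripper_width: 1.001
grasp_force: 0.0
time: 37.28
tool_pos: [0.4288, -0.2737, 0.2541]
tool_rot: [-0.002, -0.081, 0.997, 0.001]
contact_force: [0.4, 0.2, -1.0]
gripper_width: 1.004
grasp_force: 0.0
t 37.27 pos [ 0.4288 -0.2737  0.2541] yaw_y 99.26 w 1.004 F [ 0.4  0.2 -1. ] grip 0.0
tool shift [-0.1142  0.2588 -0.0456] rows 5 
pale 463 [array([ 622.6, -348.5]), array([66. , 34.9]), np.float64(8.9)] 0.06621686015070216
brown 455 [array([ 605. , -245.2]), array([65.7, 34.4]), np.float64(8.8)] 0.06627990438025089
```

View pics/top9.png

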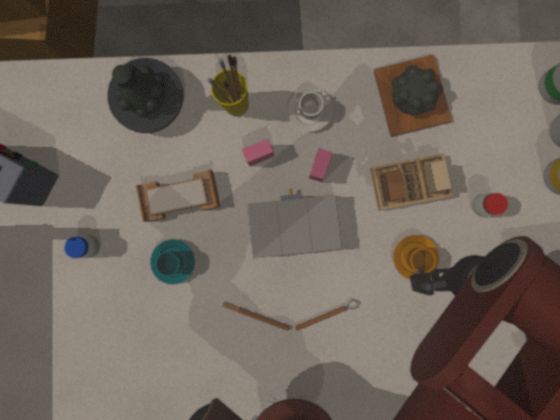

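View pics/scene9.png

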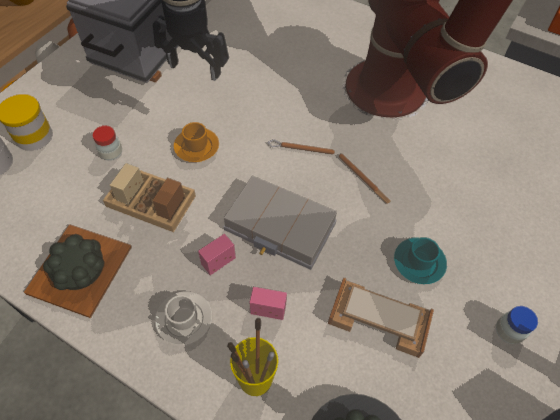

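All four pieces are placed: bricks at (398,186) and (438,176) in the top picture, the shelf between the lips at (178,195), and the cups in their saucers. The arm is clear, so I'm handing in.

```bash
python3 -c "
from plant import manip
print(manip.job_done())"
```

```text
the job is handed in; nothing more can be done
None
```

The kiln is unpacked and the job handed in at about 37 s: each cup stands in the saucer of its own glaze, the shelf lies flat and square on the rack bearers, and one brick stands in each large bay of the prop box. The hand-in gave no verdict.

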